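# Open the test well by its ring pull and stack a specimen frame inside

### The arm

A 6-joint arm with a two-finger parallel gripper is mounted at the origin on the work surface. World frame = base frame: x ahead of the robot, y to its left, z up, the work surface at z = 0. Lengths are in m, angles in rad, forces in N, time in s.
With the tool pointing down it reaches from about 0.25 to 0.725 m from the base axis. Payload 4 kg.
Tool frame: the origin (TCP) lies on the centre line of the jaws, within the pads' length; the fingertips stand ahead of it and the grasp point (between the pads) lies 11 mm behind it (bot.tip_extent is the z of the fingertips in the tool frame, in m); z points along the fingers, y is the direction in which the jaws open and shut (so a half turn about z gives the same grasp; the last joint's range is limited). The gripper opens to 85 mm and grips with 20 to 120 N. Pads are 22 mm wide; open, the fingers measure 114 mm over their backs; the gripper's body (76 mm by 85 mm) begins 54 mm behind the grasp point. The pads swing forward as they close: fully open they stand 13 mm farther back than shut.
Start: joints at [-1.266, 0.241, 0.005, 1.335, 0, 1.571], TCP at [0.15, -0.477, 0.239] pointing down, gripper open.
Joint ranges: [-2.72, 2.72], [-1.05, 1.87], [-1.09, 1.28], [-1.99, 2.15], [-1.42, 1.44], [-3.14, 3.14]. Speed limits (rad/s): [2.79, 2.79, 3.14, 3.14, 3.14, 3.14].

### API

Orientations are given as a unit quaternion [x, y, z, w].
In Python, from workcell import bot gives the robot as it stands.
- The arm moves only by the shell command python3 -m jog 'ROWS'. ROWS is JSON, a list that holds one entry, the list of rows, each a list of 7 numbers: the shift along the world's x, y, z in m, then the turn, a rotation vector about the world's x, y, z in degrees, then the closure in counts, from 0 (fully open) to 255 (shut). In form: [[[tx, ty, tz, ax, ay, az, fingers], ...]]. A call has 1 to 10 rows; each row is the pose to reach, as a shift and turn from the pose commanded when the call began; what a row does not reach only later rows make up. A row lasts 1/12 s, in which the tool goes at most 41.7 mm and 7.16 degrees, less where a joint would pass 70% of its speed; a pose out of reach is approached as far as the arm can. A call with a gripper value outside its range is refused whole. The fingers move at their own pace and stop on an object; the grip force is fixed at half the most. Time passes only in rows, so rows that repeat a pose let the fingers close. It gives the time, the measured TCP pose, the force and the opening at its end, in the units of the state.
- bot.get_obs(): the state, without advancing time (a new reading comes with each control period).
- bot.camera(name): name is "scene" or "side" or "wrist"; returns the picture (480x640x3 uint8, blue, green, red); there is no depth.
- bot.camera_model(name): a dict with "K" (3x3 intrinsics, pixels), "k1" (the pictures are not rectified: a ray, as slopes to the right and down, at radius r is drawn at 1 + k1 r^2 times it, then the intrinsics apply), "T" (4x4, takes a point from camera to world coordinates). Camera axes: x right, y down, z forward; pixel columns grow to the right and rows downward; lengths in m; the calibration is good to about 2 mm. A picture is of the moment at which its call begins: read the wrist's pose just before it. camera_model takes no time and is no camera call; for the wrist camera it gives the pose at the moment of the call.
- bot.job_done(): hands the job in, once; it reports no verdict.
The state is a dict: "clock": time; "joint_pos": joint angles; "joint_vel": joint speeds; "tau": joint torques, N m; "eef_pos": TCP position; "tool_rot": TCP orientation; "ft_force": force on the tool from outside, world axes, zero at the start; "ft_torque": the same for the moment, N m; "grip_width": finger opening in m.
Only numpy, scipy, OpenCV 4.12 (cv2) and the standard library are available. Lean on these libraries where they do the work, as an engineer would, in place of code of your own. Each camera call takes 0.05 s, during which the arm holds its last target. There are 200 camera calls.

### The job

Flip up the ring pull recessed in the flush hatch of the sloping test cabinet, then use it to lift the hatch open until it stands upright. Then stand the loose specimen frame on the frame inside the well, all four feet fully home in the corner sockets, setting it down rather than dropping it, and leave the hatch open. Leave the pot, the bottle and the power supply where they are.

Things in the scene. Friction and masses are not known exactly. Their poses are not given: they have to be found in the camera images.
- cabinet: Fixed grey cabinet, 290 x 240 mm, open well inside. Origin on its underside: front face at x = -150, rear at x = +140 mm, y across the middle; +x leads away from the robot at yaw 0. From the front top edge (100 mm high) a steel deck rises at 25 degrees for 250 mm along the slope towards +x, to 206 mm height; behind it a level housing of that height.
- hatch (a joint): Opening angle of the hatch, rad: 0 = flush in the deck, 1.13 = upright, 1.35 = stop, leaning 12 degrees towards the robot. It weighs about 0.5 kg on a stiff friction hinge: let go half way it sinks shut, from 0.95 on it stays where it is left. About 7 to 12 N at the ring lifts it.
- hatch_hinge (a point): Middle of the hinge line of the flush steel hatch (190 mm along the slope, 168 wide), on the deck surface, 30 mm up the slope from the front top edge: the hatch hinges on its lower, near edge and swings up towards the robot. Turns with the hatch: x from hinge to free edge, y along the hinge, z out of the outer face. The opening in the deck is 194 x 172 mm.
- hatch_edge (a point): Middle of the hatch's free edge, on the outer face, 190 mm from the hinge.
- ring (a joint): Angle of the ring pull, rad: 0 = lying in its pocket, parallel to the hatch, 1.57 = square to the hatch, 1.7 = stop. It starts between 0 and 0.2 and stays where it is left (light friction). As it rises its bar leaves the pocket and moves towards the hatch hinge.
- ring_bar (a point): Middle of the straight bar (free end) of the ring pull: a bail of 8 mm round steel, 72 mm wide between bar centres, 55 mm from pivot to bar; the bar lies parallel to the hatch hinge, straight for 52 mm. Axes as the ring: x from pivot to bar, y along the bar.
- ring_pivot (a point): Middle of the ring pull's pivot line, 85 mm from the hatch hinge and 9 mm below the hatch's outer face. The pocket is 24 mm deep, 90 mm wide, and runs from 75 to 176 mm from the hinge: past the lying bar (140 mm from the hinge) 32 mm of room for a finger, inside the ring 47 mm.
- frame: Loose aluminium specimen frame, 0.35 kg, 80 mm high, on the bench beside the cabinet, left or right. Origin: centre between the feet's lower ends, z up. Four round feet 9 mm thick, tips tapered, at x = +-32, y = +-45 mm; deck plate 74 x 100 mm, top at 36 mm with 4 mm coupons; grip crossbar along y, 14 mm thick, 66 to 80 mm up, 78 mm clear between its uprights. A half turn makes no difference.
- nest (a point): Where the frame's origin belongs when seated: centre of the fixed lower frame in the well, at the floor of its sockets (33 mm above the bench; the well's floor is at 10 mm), axes as the cabinet. Four square sockets at x = +-32, y = +-45 mm, 15 mm wide inside, 22 outside, 12 mm deep, open upwards.
- pot: Steel pot, 110 mm across, 75 mm high, origin at the centre of its underside. Not to be disturbed.
- bottle: Amber bottle, 66 mm across, 150 mm high, origin at the centre of its underside. Not to be disturbed.
- supply: White bench power supply, 180 x 150 x 100 mm, fixed, origin at the centre of its underside. Not to be disturbed.
Things that resemble listed ones, but are neither listed nor needed, are in the scene too. Of the things that look like the frame, the middle-sized one is meant.

How it is judged:
By the outcome, as a careful person would: the job done as asked, in the order asked, and still so for the second after the job is handed in, with the robot touching nothing.
It also fails if it takes over 72 s, if anything falls off the work surface, if the arm or the gripper's body presses on something with over 40 N, if the wrist force passes 120 N, or if a joint passes its speed limit or range.

## Working session

There is one attempt and no reset: what is moved stays moved. The work goes in short steps, Python scripts to look and compute and a shell command to move; the robot and the scene stay as the last step left them, time stands still between calls to the robot, and variables do not carry over. Pictures are saved under pics/ and viewed, about 8 in all and at most 12, crops included, and the job is handed in when it is done.

```bash
mkdir -p pics; ls
python3 - <<'E'
from workcell import bot
import cv2,numpy as np
o=bot.get_obs();print(o, bot.tip_extent)
for n in("scene","side","wrist"):
    m=bot.camera_model(n);print(n,np.round(m["K"],1).tolist(),m["k1"],np.round(m["T"],4).tolist())
    cv2.imwrite(f"pics/{n}0.png",bot.camera(n))
E
```

```text
pics
{'clock': 0.0, 'joint_pos': array([-1.26600748e+00,  2.41405930e-01,  3.75367614e-03,  1.33518748e+00,
       -2.95982326e-05,  1.57079530e+00]), 'joint_vel': array([ 2.32336938e-06,  6.28228143e-04,  2.76333921e-03,  2.47844774e-03,
       -6.08987526e-04,  9.66457254e-05]), 'tau': array([-8.32490787e-05, -3.72318256e+01,  2.52407312e+01,  1.68873626e-02,
       -1.29039931e-04,  7.22618722e-06]), 'eef_pos': array([ 0.14985852, -0.47638875,  0.23842769]), 'tool_rot': array([ 9.88409830e-01,  1.51805680e-01, -1.69726787e-04, -1.00761438e-03]), 'ft_force': array([ 1.00402062, -0.5282774 ,  0.69188135]), 'ft_torque': array([-0.02212039,  0.02067264, -0.04340368]), 'grip_width': 0.08531329370960175} 0.008
scene [[535.6, 0.0, 315.4], [0.0, 535.6, 232.3], [0.0, 0.0, 1.0]] -0.14595042218984794 [[-0.5702, 0.5026, -0.6499, 1.4351], [0.8215, 0.3585, -0.4434, 0.6514], [0.0101, -0.7867, -0.6173, 1.0165], [0.0, 0.0, 0.0, 1.0]]
side [[529.1, 0.0, 319.4], [0.0, 529.1, 230.1], [0.0, 0.0, 1.0]] -0.051338469079468006 [[-0.8549, -0.2934, 0.428, -0.0831], [-0.5188, 0.4959, -0.6963, 0.905], [-0.008, -0.8173, -0.5761, 0.8959], [0.0, 0.0, 0.0, 1.0]]
wrist [[340.7, 0.0, 322.6], [0.0, 340.7, 236.3], [0.0, 0.0, 1.0]] -0.05425014965413861 [[0.3002, -0.9147, -0.2705, 0.2193], [-0.9539, -0.2886, -0.0825, -0.4561], [-0.0026, 0.2828, -0.9592, 0.3744], [0.0, 0.0, 0.0, 1.0]]
```

View pics/scene0.png

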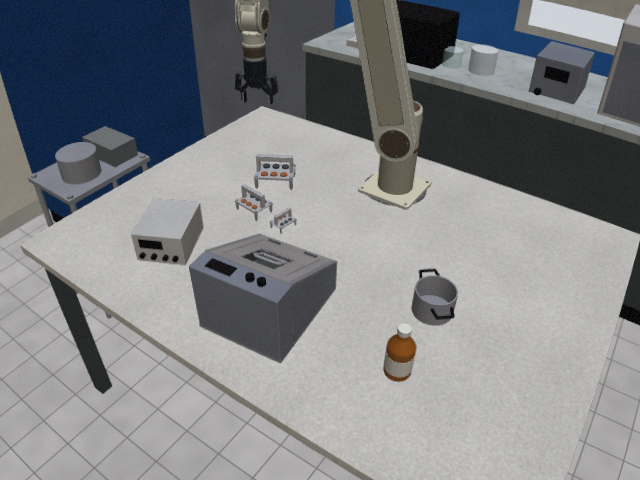

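View pics/side0.png

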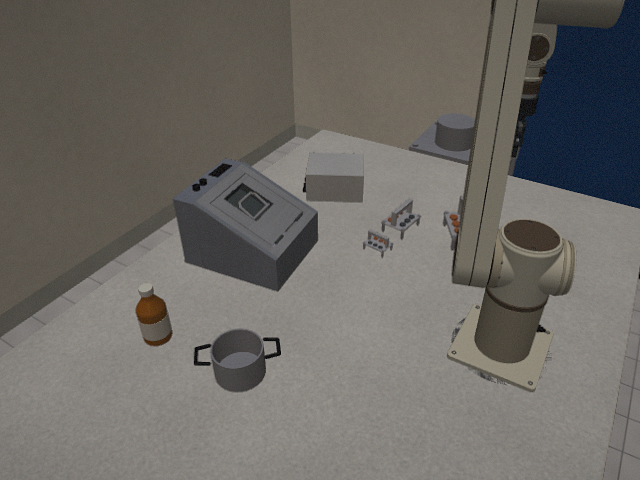

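```bash
cat > h.py <<'E'
from workcell import bot
import cv2,numpy as np
from scipy.spatial.transform import Rotation as R
def ray(m,u,v):
    K=np.array(m["K"]);d=np.array([(u-K[0,2])/K[0,0],(v-K[1,2])/K[1,1]]);s=d.copy()
    for _ in range(20): s=d/(1+m["k1"]*(s@s))
    T=np.array(m["T"]);r=T[:3,:3]@np.r_[s,1];return T[:3,3],r/np.linalg.norm(r)
def onz(m,u,v,z):
    o,r=ray(m,u,v);return o+r*(z-o[2])/r[2]
def onplane(m,u,v,p,n):
    o,r=ray(m,u,v);return o+r*((p-o)@n)/(r@n)
def tri(rs):
    A=sum(np.eye(3)-np.outer(r,r) for o,r in rs);b=sum((np.eye(3)-np.outer(r,r))@o for o,r in rs);return np.linalg.solve(A,b)
def proj(m,P):
    T=np.array(m["T"]);q=(np.asarray(P)-T[:3,3])@T[:3,:3];s=q[...,:2]/q[...,2:];s=s*(1+m["k1"]*(s**2).sum(-1,keepdims=True))
    K=np.array(m["K"]);return s*K[0,0]+K[:2,2]
def st():
    o=bot.get_obs();print(round(o["clock"],2),np.round(o["eef_pos"],4),np.round(R.from_quat(o["tool_rot"]).as_matrix(),3).tolist(),"F",np.round(o["ft_force"],1),round(o["grip_width"],4),"q",np.round(o["joint_pos"],2));return o
E
python3 - <<'E'
from h import *
S=bot.camera_model("scene");D=bot.camera_model("side")
for n,m,u,v,z in[("cab rear topL",S,191,262,.206),("rear topR",S,266,291,.206),("front topR",S,336,260,.1),("rear botL",S,200,328,0),("rear botR",S,279,348,0),("side front bot",D,277,291,0),("side frontright bot",D,317,240,0),("side frontleft top",D,277,252,.1),("side fr top",D,318,209,.1),("side rear top",D,178,206,.206),
("fr mid",S,253,203,.05),("fr mid",D,402,220,.05),("pot",S,434,300,.05),("bottle",S,398,370,0)]: print(n,np.round(onz(m,u,v,z),3))
im=cv2.imread("pics/scene0.png");cv2.imwrite("pics/c1.png",cv2.resize(im[140:360,180:350],None,fx=3.5,fy=2.7*1))
im=cv2.imread("pics/scene0.png")[140:360,180:350];im2=cv2.imread("pics/side0.png")[150:300,170:430]
a=cv2.resize(im,None,fx=2.7,fy=2.7);b=cv2.resize(im2,None,fx=1.25,fy=1.25)
cv2.imwrite("pics/c1.png",a)
E
```

```text
cab rear topL [ 0.839 -0.101  0.206]
rear topR [0.812 0.099 0.206]
front topR [0.535 0.103 0.1  ]
rear botL [ 0.855 -0.093  0.   ]
rear botR [0.789 0.108 0.   ]
side front bot [0.536 0.106 0.   ]
side frontright bot [ 0.563 -0.132  0.   ]
side frontleft top [0.55  0.077 0.1  ]
side fr top [ 0.564 -0.142  0.1  ]
side rear top [0.779 0.16  0.206]
fr mid [ 0.409 -0.288  0.05 ]
fr mid [ 0.369 -0.28   0.05 ]
pot [0.472 0.362 0.05 ]
bottle [0.682 0.377 0.   ]
```

View pics/wrist0.png

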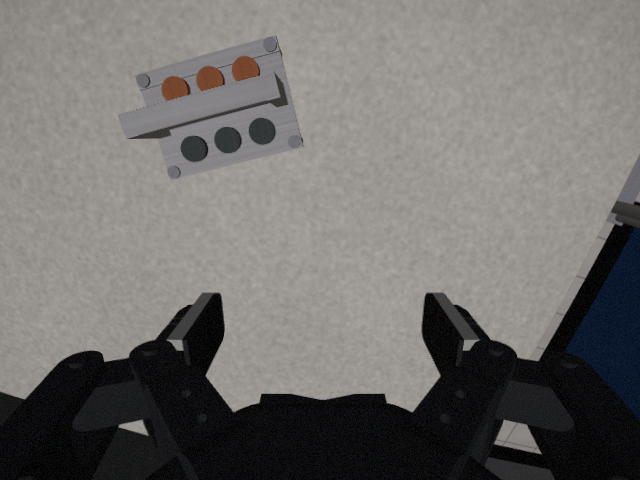

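The wrist picture shows the large decoy frame (crossbar at about (205,110)). The middle one is at about (0.39, -0.285) and the cabinet front is near x = 0.55. I'll move to a viewpoint that takes in both the hatch and the frame.

```bash
python3 -m jog '[[[0.02,0.02,0.04,0,0,7,0],[0.05,0.04,0.08,0,0,14,0],[0.08,0.06,0.1,0,0,21,0],[0.11,0.09,0.12,0,0,28,0],[0.14,0.11,0.14,0,0,35,0],[0.17,0.14,0.16,0,0,42,0],[0.2,0.17,0.18,0,0,49,0],[0.23,0.2,0.2,0,0,56,0],[0.26,0.22,0.21,0,0,63,0],[0.29,0.25,0.21,0,0,70,0]]]' ; python3 -m jog '[[[0.03,0.03,0,0,0,6,0],[0.06,0.06,0,0,0,6,0],[0.09,0.09,0,0,0,6,0],[0.11,0.1,0,0,0,6,0],[0.11,0.1,0,0,0,6,0],[0.11,0.1,0,0,0,6,0]]]'
python3 - <<'E'
from h import *
st();m=bot.camera_model("wrist");im=bot.camera("wrist");cv2.imwrite("pics/w1.png",im)
import pickle;pickle.dump(m,open("w1.pkl","wb"))
E
```

```text
clock: 0.98
eef_pos: [0.4175, -0.2476, 0.4462]
tool_rot: [0.721, 0.693, 0.0, 0.002]
ft_force: [0.0, -0.9, 0.4]
grip_width: 0.085
clock: 1.48
eef_pos: [0.5271, -0.1477, 0.4426]
tool_rot: [0.684, 0.729, -0.001, -0.001]
ft_force: [-0.8, -0.2, -0.8]
grip_width: 0.0855
1.48 [ 0.5271 -0.1477  0.4426] [[-0.063, 0.998, -0.003], [0.998, 0.063, 0.0], [0.001, -0.003, -1.0]] F [-0.8 -0.2 -0.8] 0.0855 q [-0.27  0.38  0.73  1.92 -0.    1.23]
```

View pics/w1.png

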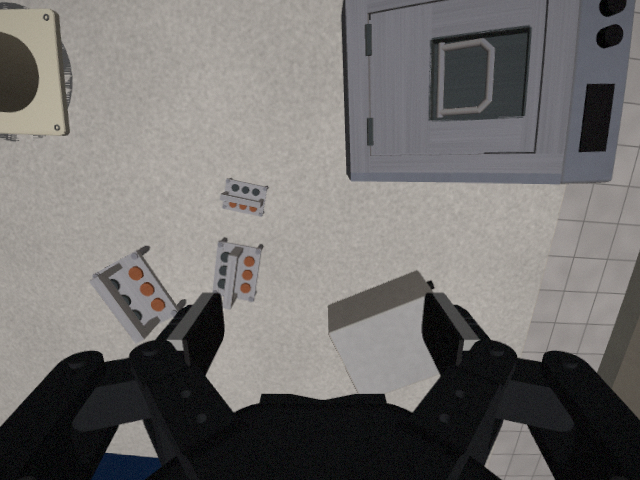

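Small frame at (245,197), the middle-sized one I want at (238,272), large at (140,295). The hatch is top right: hinge edge near col 370, free edge near col 540, ring bar near (491,77). I'll get sharper points from an enlarged crop.

Run:
```python
from h import *
im=cv2.imread("pics/w1.png")
a=cv2.resize(im[0:190,335:635],None,fx=2.6,fy=2.6,interpolation=cv2.INTER_CUBIC)[:, :800]
b=cv2.resize(im[225:315,200:280],None,fx=1,fy=1)
cv2.imwrite("pics/c2.png",a)
```

```text
(no output)
```

View pics/c2.png

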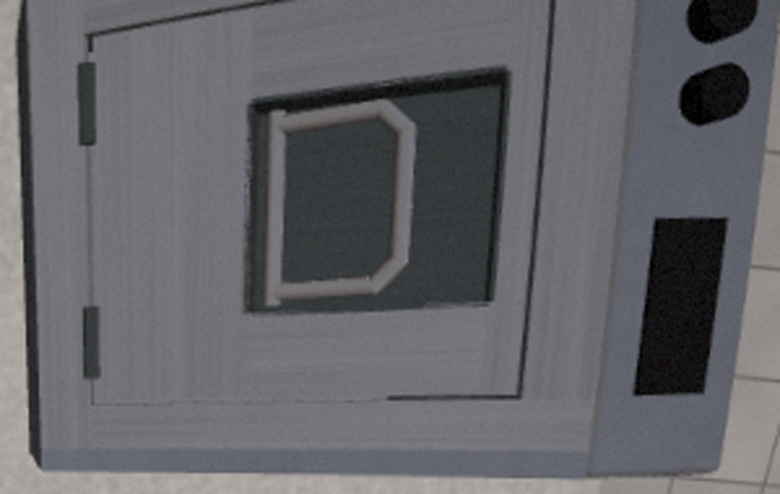

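```bash
cat > cab.py <<'E'
from h import *
import pickle
c,s_=np.cos(np.radians(25)),np.sin(np.radians(25))
def D(s,y,n=0): return np.array([-.15+s*c-n*s_,y,.1+s*s_+n*c])
def W(p,P): 
    r=R.from_euler("z",p[2]).as_matrix();return np.asarray(P)@r.T+np.array([p[0],p[1],0])
E
python3 - <<'E'
from cab import *
from scipy.optimize import least_squares
m=pickle.load(open("w1.pkl","rb"))
px=np.array([(90,404),(90,35),(520,397),(248,103),(245,312),(510,68),(492,303),(590,475)])/2.6+[335,0]
P=np.array([D(.029,-.085),D(.029,.085),D(.221,-.085),D(.105,.045),D(.105,-.045),D(.206,.045),D(.206,-.045),D(.25,-.12)])
f=lambda p:(proj(m,W(p,P))-px).ravel()
r=least_squares(f,[.7,-.02,.08],loss="soft_l1");p=r.x;print(p,np.degrees(p[2]));print(np.round(f(p).reshape(-1,2),1).tolist())
np.save("cab.npy",p)
n=W([0,0,p[2]],D(0,0,1)-D(0,0))
for nm,q in [("bar",D(.17,0,-.009)),("hinge",D(.03,0)),("edge",D(.22,0)),("bar@sq",D(.115,0,.046))]: print(nm,np.round(W(p,q),4))
print("n",n)
# ring bar pixels check
print("bar ends", proj(m,W(p,[D(.17,.026,-.009),D(.17,-.026,-.009)])), "obs",np.array([(405,135),(400,255)])/2.6+[335,0])
# mid frame
im=cv2.imread("pics/w1.png")[225:315,200:290]
hsv=cv2.cvtColor(im,cv2.COLOR_BGR2HSV);mk=((hsv[...,0]<18)&(hsv[...,1]>110)).astype(np.uint8)
for ct in cv2.findContours(mk,0,2)[0]:
    if cv2.contourArea(ct)>20:
        (x,y),_=cv2.minEnclosingCircle(ct);print("coupon",x+200,y+225,np.round(onz(m,x+200,y+225,.036),4))
cv2.imwrite("pics/c3.png",cv2.resize(im,None,fx=6,fy=6,interpolation=cv2.INTER_CUBIC))
E
```

```text
[0.70199477 0.00262845 0.1147715 ] 6.575922477987395
[[1.8, -0.7], [-0.8, 0.3], [0.2, -0.7], [1.9, 0.0], [1.5, 0.0], [-0.9, 0.7], [-0.6, -1.1], [-1.2, 0.9]]
bar [0.7098 0.0035 0.1637]
hinge [ 0.58   -0.0114  0.1127]
edge [0.7511 0.0083 0.193 ]
bar@sq [ 0.6372 -0.0048  0.1903]
n [-0.41983785 -0.04839811  0.90630779]
bar ends [[492.35544741  51.73364129]
 [489.68541216 100.1936208 ]] obs [[490.76923077  51.92307692]
 [488.84615385  98.07692308]]
coupon 245.0 287.5 [ 0.4028 -0.3376  0.036 ]
coupon 247.0 274.5 [ 0.4064 -0.3129  0.036 ]
coupon 248.6428565979004 261.0 [ 0.4092 -0.2878  0.036 ]
```

View pics/c3.png

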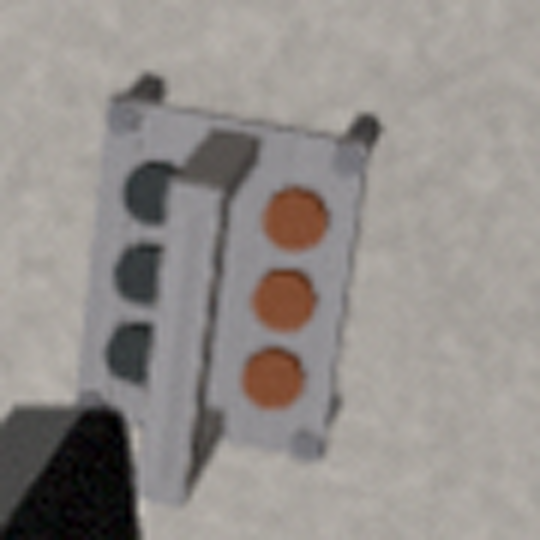

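```bash
cat >> cab.py <<'E'
p=np.load("cab.npy")
Rc=R.from_euler("z",p[2]).as_matrix()
def tool(th): # hatch opening th: tool frame with z=-n(th); x=ycab
    a=np.radians(25)+th; u=Rc@[np.cos(a),0,np.sin(a)]; n=Rc@[-np.sin(a),0,np.cos(a)]; return np.c_[Rc@[0,1,0],u,-n]
def need(pos,Rt):
    o=st();d=np.array(pos)-o["eef_pos"];print("shift",np.round(d,4),"turn",np.round(np.degrees((R.from_matrix(Rt)*R.from_quat(o["tool_rot"]).inv()).as_rotvec()),2))
E
python3 - <<'E'
from cab import *
b=W(p,D(.169,0,-.008));n=-tool(0)[:,2];need(b+.07*n,tool(0));need(b,tool(0))
E
```

```text
1.53 [ 0.5263 -0.1486  0.4434] [[-0.061, 0.998, -0.002], [0.998, 0.061, 0.0], [0.0, -0.002, -1.0]] F [-0.3 -0.5  0.6] 0.0851 q [-0.27  0.38  0.73  1.92 -0.    1.23]
shift [ 0.1528  0.1485 -0.2158] turn [  2.2  -25.02   3.  ]
1.53 [ 0.5263 -0.1486  0.4434] [[-0.061, 0.998, -0.002], [0.998, 0.061, 0.0], [0.0, -0.002, -1.0]] F [-0.3 -0.5  0.6] 0.0851 q [-0.27  0.38  0.73  1.92 -0.    1.23]
shift [ 0.1822  0.1519 -0.2792] turn [  2.2  -25.02   3.  ]
```

```bash
python3 -m jog '[[[0.025,0.025,-0.02,0.5,-6,1,165],[0.05,0.05,-0.04,1,-12,1.5,165],[0.075,0.075,-0.065,1.5,-18,2,165],[0.1,0.1,-0.09,2.2,-25,3,165],[0.125,0.125,-0.12,2.2,-25,3,165],[0.153,0.1485,-0.15,2.2,-25,3,165],[0.153,0.1485,-0.18,2.2,-25,3,165],[0.153,0.1485,-0.216,2.2,-25,3,165],[0.153,0.1485,-0.216,2.2,-25,3,165],[0.153,0.1485,-0.216,2.2,-25,3,165]]]'
python3 - <<'E'
from cab import *
m=bot.camera_model("wrist");im=bot.camera("wrist");cv2.imwrite("pics/w2.png",im)
b=W(p,D(.169,0,-.008));need(b,tool(0));
print(proj(m,W(p,[D(.17,.026,-.009),D(.17,-.026,-.009),D(.029,-.085),D(.206,-.045),D(.105,-.045),D(.105,.045),D(.221,.085)])).round(0).tolist())
E
```

```text
clock: 2.37
eef_pos: [0.6757, -0.0014, 0.2233]
tool_rot: [0.651, 0.729, 0.159, 0.141]
ft_force: [0.4, -0.7, 0.3]
grip_width: 0.0302
2.42 [ 0.6781 -0.0017  0.2277] [[-0.112, 0.901, 0.419], [0.994, 0.101, 0.047], [0.0, 0.422, -0.907]] F [-0.1  0.1  0.6] 0.0302 q [-0.03  0.29 -0.06  0.79  0.06  1.44]
shift [ 0.0304  0.0051 -0.0635] turn [-0.01 -0.05  0.17]
[[331.0, 211.0], [331.0, 289.0], [129.0, 370.0], [387.0, 321.0], [231.0, 321.0], [219.0, 182.0], [426.0, 108.0]]
```

View pics/w2.png

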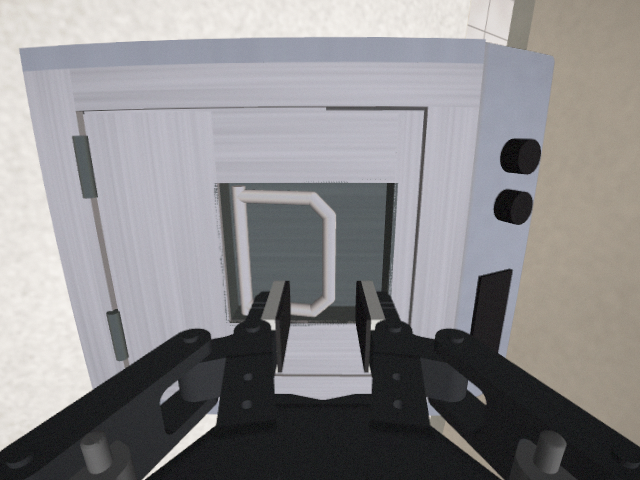

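The bar shows at col 330, rows 215–290, within 1 px of the prediction. The fingers straddle it, so I'll go down and grip.

```bash
python3 -m jog '[[[0,0,0,0,0,0,182],[0.008,0.001,-0.016,0,0,0,182],[0.015,0.0025,-0.032,0,0,0,182],[0.02,0.0035,-0.042,0,0,0,182],[0.025,0.0045,-0.052,0,0,0,182],[0.028,0.005,-0.058,0,0,0,182],[0.0305,0.005,-0.0635,0,0,0,182],[0.0305,0.005,-0.0635,0,0,0,182]]]'
python3 -c "
from cab import *
need(W(p,D(.169,0,-.008)),tool(0))"
```

```text
clock: 3.08
eef_pos: [0.7098, 0.0046, 0.1639]
tool_rot: [0.65, 0.728, 0.162, 0.144]
ft_force: [0.4, -0.5, -0.3]
grip_width: 0.0243
3.08 [0.7098 0.0046 0.1639] [[-0.113, 0.9, 0.42], [0.994, 0.103, 0.048], [0.0, 0.423, -0.906]] F [ 0.4 -0.5 -0.3] 0.0243 q [-0.02  0.4  -0.08  0.66  0.06  1.45]
shift [-0.0013 -0.0013  0.0003] turn [-0.03  0.03  0.07]
```

```bash
python3 -m jog '[[[0,0,0,0,0,0,255],[0,0,0,0,0,0,255],[0,0,0,0,0,0,255],[0,0,0,0,0,0,255]]]'
python3 - <<'E'
from cab import *
o=st();e=o["eef_pos"]
# flip arc from ring angle a0~.1 to 1.5, 10 steps
piv=W(p,D(.115,0,-.009));u=tool(0)[:,1];n=-tool(0)[:,2]
d=e-piv;print("ring coords",d@u,d@n)
a0=np.arctan2(d@n,d@u);P=lambda a:piv+.055*(np.cos(a)*u+np.sin(a)*n)
for a in np.linspace(a0,1.5,13)[1:]: print(round(a,2),np.round(P(a)-P(a0),4).tolist())
E
```

```text
clock: 3.42
eef_pos: [0.7073, 0.0044, 0.1627]
tool_rot: [0.651, 0.729, 0.16, 0.143]
ft_force: [-5.2, -1.4, -3.8]
grip_width: 0.0058
3.42 [0.7073 0.0044 0.1627] [[-0.113, 0.902, 0.416], [0.994, 0.102, 0.048], [0.0, 0.419, -0.908]] F [-5.2 -1.4 -3.8] 0.0058 q [-0.02  0.4  -0.08  0.67  0.05  1.45]
ring coords 0.05236739694049614 0.00011787934209653091
0.13 [-0.0033, -0.0004, 0.006]
0.25 [-0.0073, -0.0008, 0.0116]
0.38 [-0.0119, -0.0014, 0.0166]
0.5 [-0.0171, -0.002, 0.021]
0.63 [-0.0229, -0.0026, 0.0247]
0.75 [-0.029, -0.0033, 0.0277]
0.88 [-0.0355, -0.0041, 0.0298]
1.0 [-0.0422, -0.0049, 0.0312]
1.13 [-0.049, -0.0056, 0.0316]
1.25 [-0.0558, -0.0064, 0.0313]
1.38 [-0.0625, -0.0072, 0.0301]
1.5 [-0.069, -0.008, 0.028]
```

```bash
python3 -m jog '[[[-0.0033,-0.0004,0.006,0,0,0,255],[-0.0073,-0.0008,0.0116,0,0,0,255],[-0.012,-0.0014,0.0166,0,0,0,255],[-0.017,-0.002,0.021,0,0,0,255],[-0.023,-0.0026,0.0247,0,0,0,255],[-0.029,-0.0033,0.0277,0,0,0,255],[-0.029,-0.0033,0.0277,0,0,0,255]]]'
python3 -c "
from cab import *
e=st()['eef_pos']
d=e-W(p,D(.115,0,-.009));u=tool(0)[:,1];n=-tool(0)[:,2];print(d@u,d@n,np.hypot(d@u,d@n))
m=bot.camera_model('wrist');cv2.imwrite('pics/w3.png',bot.camera('wrist')[80:480,100:560])"
```

```text
clock: 4.0
eef_pos: [0.6807, 0.0014, 0.1941]
tool_rot: [0.65, 0.728, 0.163, 0.145]
ft_force: [-0.7, -1.6, -9.4]
grip_width: 0.0053
4.0 [0.6807 0.0014 0.1941] [[-0.113, 0.899, 0.424], [0.994, 0.103, 0.048], [0.0, 0.426, -0.905]] F [-0.7 -1.6 -9.4] 0.0053 q [-0.02  0.32 -0.11  0.7   0.06  1.45]
0.041403033255085 0.039880504764805494 0.05748622289746777
```

View pics/w3.png

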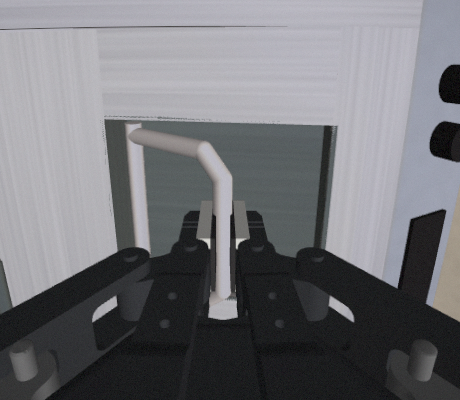

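The bar is held between the pads and the ring is up about 44°. I'll continue the arc to square.

```bash
python3 -m jog '[[[-0.006,-0.0008,0.001,0,0,0,255],[-0.0125,-0.0016,0.002,0,0,0,255],[-0.019,-0.0022,0.0024,0,0,0,255],[-0.026,-0.003,0.002,0,0,0,255],[-0.033,-0.0038,0.0008,0,0,0,255],[-0.04,-0.0046,-0.0012,0,0,0,255],[-0.04,-0.0046,-0.0012,0,0,0,255]]]'
python3 - <<'E'
from cab import *
e=st()['eef_pos']
d=e-W(p,D(.115,0,-.009));u=tool(0)[:,1];n=-tool(0)[:,2];print(d@u,d@n,np.hypot(d@u,d@n))
# lift: rotate about hinge by th; tool turn about -ycab by th
h=W(p,D(.03,0));ax=-Rc[:,1]
for k in range(1,15):
    th=k*1.18/14
    for f in (1,):print(round(th,3),np.round(R.from_rotvec(ax*th).apply(e-h)+h-e,4).tolist(),np.round(np.degrees(ax*th*.6),2).tolist())
E
```

```text
clock: 4.63
eef_pos: [0.6408, -0.0031, 0.193]
tool_rot: [0.65, 0.728, 0.163, 0.146]
ft_force: [4.3, 0.8, -0.9]
grip_width: 0.0055
4.63 [ 0.6408 -0.0031  0.193 ] [[-0.114, 0.898, 0.425], [0.994, 0.103, 0.049], [-0.0, 0.427, -0.904]] F [ 4.3  0.8 -0.9] 0.0055 q [-0.03  0.24 -0.22  0.67  0.06  1.44]
0.004570377495932194 0.05582922544661841 0.05601598668616548
0.084 [-0.0069, -0.0008, 0.0049] [0.33, -2.88, -0.0]
0.169 [-0.0142, -0.0016, 0.0092] [0.66, -5.76, -0.0]
0.253 [-0.0219, -0.0025, 0.0128] [1.0, -8.64, -0.0]
0.337 [-0.0298, -0.0034, 0.0158] [1.33, -11.51, -0.0]
0.421 [-0.038, -0.0044, 0.0181] [1.66, -14.39, -0.0]
0.506 [-0.0463, -0.0053, 0.0197] [1.99, -17.27, -0.0]
0.59 [-0.0547, -0.0063, 0.0206] [2.32, -20.15, -0.0]
0.674 [-0.0631, -0.0073, 0.0208] [2.65, -23.03, -0.0]
0.759 [-0.0716, -0.0083, 0.0202] [2.99, -25.91, -0.0]
0.843 [-0.08, -0.0092, 0.019] [3.32, -28.78, -0.0]
0.927 [-0.0882, -0.0102, 0.017] [3.65, -31.66, -0.0]
1.011 [-0.0962, -0.0111, 0.0143] [3.98, -34.54, -0.0]
1.096 [-0.104, -0.012, 0.011] [4.31, -37.42, -0.0]
1.18 [-0.1115, -0.0129, 0.0071] [4.65, -40.3, -0.0]
```

```bash
python3 -m jog '[[[-0.007,-0.0008,0.005,0.33,-2.9,0,255],[-0.0142,-0.0016,0.0092,0.66,-5.8,0,255],[-0.022,-0.0025,0.0128,1,-8.6,0,255],[-0.03,-0.0034,0.0158,1.3,-11.5,0,255],[-0.038,-0.0044,0.018,1.7,-14.4,0,255],[-0.0463,-0.0053,0.0197,2,-17.3,0,255],[-0.0547,-0.0063,0.0206,2.3,-20.2,0,255],[-0.063,-0.0073,0.0208,2.65,-23,0,255],[-0.0715,-0.0083,0.0202,3,-26,0,255],[-0.0715,-0.0083,0.0202,3,-26,0,255]]]'
python3 - <<'E'
from cab import *
e=st()['eef_pos'];h=W(p,D(.03,0));d=(e-h)@Rc;print("rad",np.hypot(d[0],d[2]),"ang",np.arctan2(d[2],d[0]))
cv2.imwrite("pics/w4.png",np.hstack([cv2.resize(bot.camera("wrist"),(400,300)),cv2.resize(bot.camera("side")[120:345,130:430],(400,300))]))
E
```

```text
clock: 5.47
eef_pos: [0.5671, -0.0115, 0.2108]
tool_rot: [0.6, 0.672, 0.323, 0.288]
ft_force: [0.4, -0.5, 3.5]
grip_width: 0.0055
5.47 [ 0.5671 -0.0115  0.2108] [[-0.113, 0.621, 0.776], [0.994, 0.07, 0.089], [0.001, 0.781, -0.625]] F [ 0.4 -0.5  3.5] 0.0055 q [-0.11 -0.04 -0.83 -0.11  0.18  1.43]
rad 0.09890750216078747 ang 1.7007943436822104
```

View pics/w4.png

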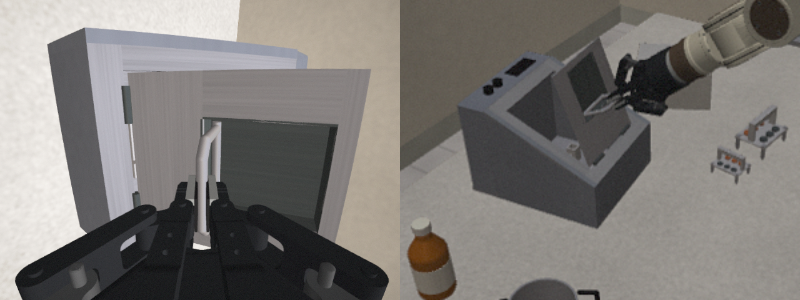

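The hatch is about 0.75 rad open and the bar is still held. I'll take it on to about 1.14, untilting the tool a little to spare joint 3.

```bash
python3 -m jog '[[[-0.0084,-0.001,-0.0014,-0.3,2,0,255],[-0.0166,-0.0019,-0.0035,-0.6,4,0,255],[-0.0246,-0.0028,-0.006,-0.9,6,0,255],[-0.0324,-0.0037,-0.0092,-1,8,0,255],[-0.037,-0.0043,-0.0114,-1,8,0,255],[-0.037,-0.0043,-0.0114,-1,8,0,255]]]'
python3 - <<'E'
from cab import *
e=st()['eef_pos'];h=W(p,D(.03,0));d=(e-h)@Rc;print("rad",np.hypot(d[0],d[2]),"ang",np.arctan2(d[2],d[0]))
m=bot.camera_model("side");im=bot.camera("side");cv2.imwrite("pics/s5.png",cv2.resize(im[120:345,150:350],None,fx=2.6,fy=2.6,interpolation=cv2.INTER_CUBIC))
for th in (1.0,1.13,1.25):
  a=np.radians(25)+th;H=D(.03,0)
  q=[H+np.array([.19*np.cos(a),y,.19*np.sin(a)]) for y in(-.084,.084)]
  print(th,((proj(m,W(p,q))-[150,120])*2.6).round(0).tolist())
E
```

```text
clock: 6.07
eef_pos: [0.5348, -0.0152, 0.2034]
tool_rot: [0.618, 0.694, 0.276, 0.247]
ft_force: [2.9, 2.6, 1.9]
grip_width: 0.0052
6.07 [ 0.5348 -0.0152  0.2034] [[-0.115, 0.721, 0.684], [0.993, 0.084, 0.079], [-0.001, 0.688, -0.726]] F [2.9 2.6 1.9] 0.0052 q [-0.12 -0.09 -0.77  0.15  0.16  1.4 ]
rad 0.10139742788093632 ang 2.0337389589205133
1.0 [[364.0, 67.0], [276.0, 145.0]]
1.13 [[386.0, 70.0], [300.0, 149.0]]
1.25 [[407.0, 76.0], [323.0, 155.0]]
```

View pics/s5.png

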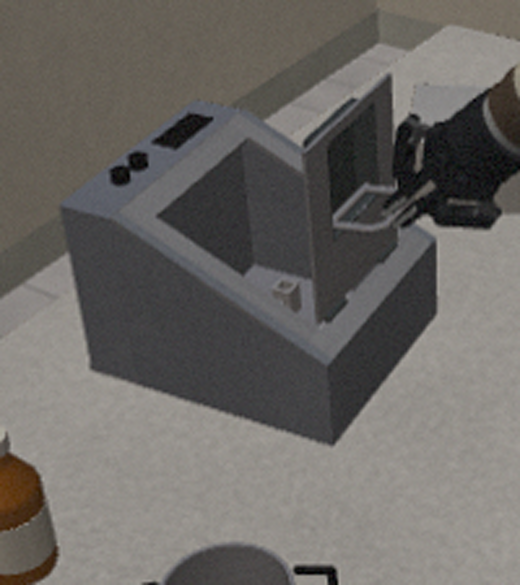

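The hatch's top corners are at (392,75) and (305,145) in the crop, which puts it at about 1.16 rad, upright. I'll release, back off, rise, and look into the well.

```bash
python3 -m jog '[[[0,0,0,0,0,0,175],[0,0,0,0,0,0,175],[0,0,0,0,0,0,175],[-0.01,-0.001,0.01,0,0,0,175],[-0.025,-0.003,0.026,0,0,0,175],[-0.045,-0.005,0.048,0,0,0,175],[-0.065,-0.007,0.07,0,0,0,175],[-0.085,-0.009,0.09,0,0,0,175]]]'
python3 -m jog '[[[0,0,0.03,-0.7,6,0,165],[0,-0.02,0.07,-1.4,12,0,140],[0.02,-0.03,0.11,-2.1,18,0,100],[0.05,-0.04,0.14,-2.8,25,0,60],[0.08,-0.045,0.15,-3.5,31,0,30],[0.12,-0.05,0.16,-4.2,37,0,0],[0.155,-0.05,0.15,-4.9,43,0,0],[0.195,-0.055,0.14,-4.9,43,0,0],[0.195,-0.055,0.14,-4.9,43,0,0]]]'
python3 - <<'E'
from cab import *
st();m=bot.camera_model("wrist");im=bot.camera("wrist");cv2.imwrite("pics/w6.png",im);pickle.dump(m,open("w6.pkl","wb"))
E
```

```text
clock: 6.78
eef_pos: [0.4454, -0.0248, 0.2893]
tool_rot: [0.619, 0.694, 0.273, 0.244]
ft_force: [1.4, -0.6, 0.3]
grip_width: 0.0267
clock: 7.53
eef_pos: [0.5958, -0.0748, 0.4338]
tool_rot: [0.666, 0.746, 0.013, 0.011]
ft_force: [1.6, -0.9, 0.9]
grip_width: 0.0852
7.53 [ 0.5958 -0.0748  0.4338] [[-0.113, 0.993, 0.034], [0.994, 0.113, 0.004], [0.0, 0.035, -0.999]] F [ 1.6 -0.9  0.9] 0.0852 q [-0.13  0.48  0.85  1.91  0.01  1.33]
```

View pics/w6.png

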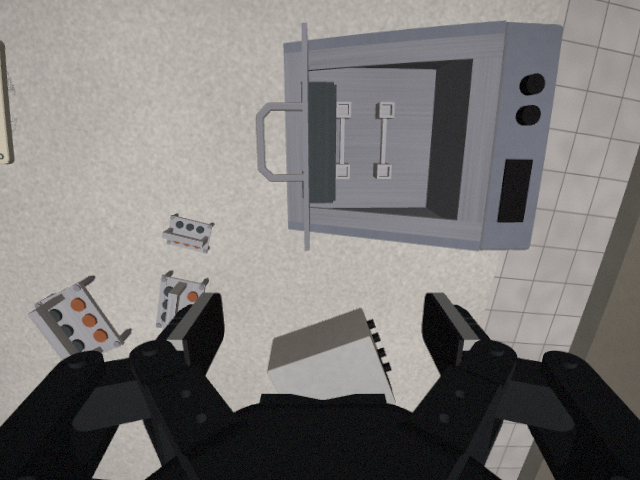

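The hatch stands edge-on at col 305, so it's vertical. The sockets are at about (344,110), (387,110), (343,171) and (384,171).

Run:
```python
from cab import *
m=pickle.load(open("w6.pkl","rb"));im=cv2.imread("pics/w6.png");g=cv2.cvtColor(im,cv2.COLOR_BGR2GRAY)
gx=cv2.resize(g,None,fx=4,fy=4,interpolation=cv2.INTER_CUBIC)
pts=[]
for (u,v) in [(344,110),(387,110),(343,171),(384,171)]:
    s=12;c=gx[(v-s)*4:(v+s)*4,(u-s)*4:(u+s)*4]
    t,b=cv2.threshold(c,0,255,cv2.THRESH_OTSU)
    ct=max(cv2.findContours(b,cv2.RETR_EXTERNAL,2)[0],key=cv2.contourArea)
    # inner hole: darker interior
    cs,hi=cv2.findContours(b,cv2.RETR_CCOMP,2)
    holes=[x for x,h in zip(cs,hi[0]) if h[3]>=0 and cv2.contourArea(x)>50]
    for x in holes:
        M=cv2.moments(x);hx,hy=M["m10"]/M["m00"]/4+u-s,M["m01"]/M["m00"]/4+v-s;print("hole",round(hx,1),round(hy,1),cv2.contourArea(x)/16,cv2.boundingRect(x))
    print((u,v),"thr",t,"ext",cv2.boundingRect(ct))
    cv2.imwrite(f"pics/k{u}_{v}.png",c)
a=np.vstack([np.hstack([cv2.imread(f"pics/k{u}_{v}.png") for u,v in r]) for r in [[(344,110),(387,110)],[(343,171),(384,171)]]])
cv2.imwrite("pics/k.png",cv2.resize(a,None,fx=3,fy=3))
```

```text
hole 346.9 118.5 6.53125 (50, 79, 21, 8)
hole 346.3 106.9 15.46875 (28, 24, 41, 42)
(344, 110) thr 108.0 ext (16, 0, 80, 96)
hole 389.4 118.5 9.46875 (44, 79, 30, 8)
hole 391.1 109.7 19.59375 (60, 25, 10, 44)
(387, 110) thr 113.0 ext (0, 0, 96, 96)
hole 342.4 176.3 5.3125 (29, 67, 35, 5)
hole 346.2 163.3 5.84375 (52, 14, 18, 7)
(343, 171) thr 107.0 ext (18, 0, 78, 96)
hole 388.1 172.1 17.78125 (50, 31, 20, 41)
hole 386.7 163.4 6.21875 (51, 14, 18, 8)
(384, 171) thr 113.0 ext (0, 0, 96, 96)
```

View pics/k.png

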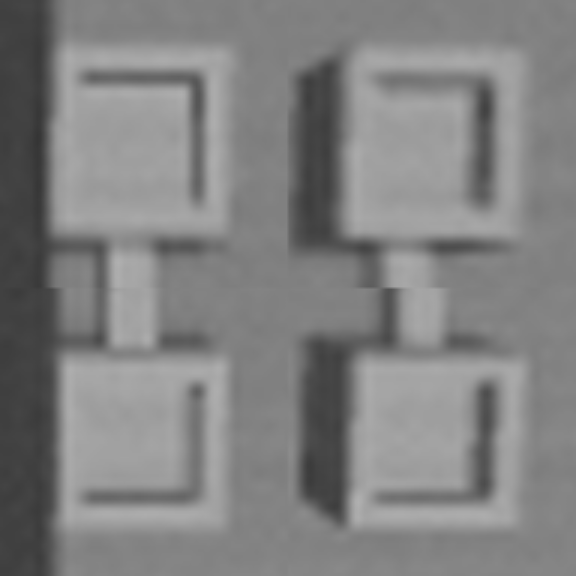

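Run:
```python
from cab import *
from scipy.optimize import least_squares
m=pickle.load(open("w6.pkl","rb"))
Q=np.array([onz(m,u-.4,v-.4,.045) for u,v in[(344.2,108.9),(387.5,108.9),(343,171.75),(384.2,171.75)]])
print(Q.round(4),np.diff(Q[[0,1]],axis=0),np.diff(Q[[2,3]],axis=0),np.diff(Q[[2,0]],axis=0))
P=np.array([(-.032,.045),(.032,.045),(-.032,-.045),(.032,-.045)])
f=lambda q:((P@R.from_euler("z",q[2]).as_matrix()[:2,:2].T+q[:2])-Q[:,:2]).ravel()
r=least_squares(f,[.66,0,.1]);print("nest",r.x,np.degrees(r.x[2]),f(r.x).round(4));np.save("nest.npy",r.x)
print("cab coords",(np.r_[r.x[:2],0]-np.r_[p[:2],0])@Rc)
# verify hatch edge / deck alignments with cabinet model
print(proj(m,W(p,[D(0,.12),D(0,-.12),D(.25,-.12),D(.25,.12)])).round(0).tolist(), "obs approx (285,43),(290,229),(482,248),(505,23)")
e=bot.get_obs()["eef_pos"];print(np.round(np.array(m["T"])[:3,3]-e,3))
```

```text
[[ 0.6279  0.0404  0.045 ]
 [ 0.6912  0.0481  0.045 ]
 [ 0.6378 -0.0502  0.045 ]
 [ 0.7009 -0.043   0.045 ]] [[0.06333948 0.00770353 0.        ]] [[0.06307315 0.00713234 0.        ]] [[-0.00989987  0.09056858  0.        ]]
nest [ 0.66444233 -0.00116146  0.1103124 ] 6.320435160615768 [-0.0002 -0.0004  0.0001 -0.001  -0.0002  0.0007  0.0003  0.0007]
cab coords [-0.0377394   0.00053552  0.        ]
[[284.0, 43.0], [289.0, 229.0], [480.0, 250.0], [507.0, 20.0]] obs approx (285,43),(290,229),(482,248),(505,23)
[-0.021  0.07   0.145]
```

Run:
```python
from cab import *
a=np.radians(-7.3);r=R.from_euler("z",a).as_matrix();need([.385,-.39,.26],np.c_[r[:,1],r[:,0],-r[:,2]])
```

```text
7.58 [ 0.6045 -0.0754  0.4251] [[-0.114, 0.993, 0.025], [0.994, 0.114, 0.006], [0.003, 0.026, -1.0]] F [  7.6  -0.9 -11.8] 0.0855 q [-0.13  0.5   0.87  1.92  0.01  1.33]
shift [-0.2195 -0.3146 -0.1651] turn [ -0.15   1.48 -13.83]
```

```bash
python3 -m jog '[[[-0.02,-0.035,0,0,0.5,-4,0],[-0.045,-0.065,0,0,1,-8,0],[-0.07,-0.1,0,-0.1,1.5,-12,0],[-0.095,-0.135,0,-0.1,1.5,-14,0],[-0.12,-0.17,-0.01,-0.1,1.5,-14,0],[-0.145,-0.2,-0.04,-0.1,1.5,-14,0],[-0.17,-0.235,-0.07,-0.1,1.5,-14,0],[-0.19,-0.265,-0.1,-0.1,1.5,-14,0],[-0.21,-0.295,-0.13,-0.1,1.5,-14,0],[-0.22,-0.315,-0.16,-0.1,1.5,-14,0]]]'
python3 -m jog '[[[0,0,0,0,0,0,0],[0,0,0,0,0,0,0],[0,0,0,0,0,0,0]]]'
python3 - <<'E'
from cab import *
st();m=bot.camera_model("wrist");im=bot.camera("wrist");cv2.imwrite("pics/w7.png",im);pickle.dump(m,open("w7.pkl","wb"))
hsv=cv2.cvtColor(im,cv2.COLOR_BGR2HSV)
for nm,mk in(("or",(hsv[...,0]<18)&(hsv[...,1]>110)),("dk",(hsv[...,2]<75)&(hsv[...,0]>80)&(hsv[...,0]<110)&(hsv[...,1]>30))):
  for ct in cv2.findContours(mk.astype(np.uint8)[:290],0,2)[0]:
    if 100<cv2.contourArea(ct)<4000:
        (x,y),ra=cv2.minEnclosingCircle(ct);M=cv2.moments(ct);print(nm,round(M["m10"]/M["m00"],1),round(M["m01"]/M["m00"],1),round(ra,1),np.round(onz(m,x,y,.036),4))
E
```

```text
clock: 8.42
eef_pos: [0.3823, -0.3737, 0.2946]
tool_rot: [0.752, 0.659, 0.004, 0.005]
ft_force: [0.4, -0.1, 0.8]
grip_width: 0.0857
clock: 8.67
eef_pos: [0.3843, -0.3723, 0.2957]
tool_rot: [0.752, 0.659, 0.004, 0.005]
ft_force: [0.6, -0.7, 0.2]
grip_width: 0.0852
8.67 [ 0.3843 -0.3723  0.2957] [[0.131, 0.991, 0.013], [0.991, -0.131, -0.002], [-0.0, 0.013, -1.0]] F [ 0.6 -0.7  0.2] 0.0852 q [-0.77  0.29  0.21  1.49  0.01  0.93]
or 205.4 217.9 10.5 [ 0.2467 -0.3765  0.036 ]
or 185.5 195.9 10.9 [ 0.2293 -0.347   0.036 ]
or 164.9 172.8 11.4 [ 0.2118 -0.3171  0.036 ]
or 332.0 166.5 7.8 [ 0.4039 -0.3368  0.036 ]
or 332.0 144.0 7.9 [ 0.407  -0.3121  0.036 ]
or 332.3 120.5 8.1 [ 0.4102 -0.2868  0.036 ]
```

Run:
```python
from cab import *
m1=pickle.load(open("w1.pkl","rb"));m=pickle.load(open("w7.pkl","rb"))
b=[onz(m1,x/6+200-.4,y/6+225-.4,.036) for x,y in[(123,122),(350,157),(305,443)]]
C=(b[0]+b[2])/2;y_=b[1]-b[2];yaw=np.arctan2(-y_[0],y_[1]);print("bolts",np.round(b,4),"C",C.round(4),np.degrees(yaw),np.linalg.norm(y_),np.linalg.norm(b[1]-b[0]))
im=cv2.imread("pics/w7.png");
cp=np.array([[.4039,-.3368],[.4070,-.3121],[.4102,-.2868]]);v=cp[2]-cp[0];yw=np.arctan2(-v[0],v[1]);print("yaw coupons",np.degrees(yw))
r=R.from_euler("z",yw).as_matrix()
print("coupon in frame",(np.r_[cp[1],.036]-C)@r)
g=cv2.cvtColor(im,cv2.COLOR_BGR2GRAY).astype(float)
# profiles along frame x on z=.08 plane at several y
for z,ys in((.08,(-.03,-.015,0,.015,.03)),):
  xs=np.arange(-.03,.031,.002)
  for y in ys:
    P=np.array([np.r_[C[:2],z]+r@[x,y,0] for x in xs]);q=proj(m,P).astype(np.float32)
    pr=cv2.remap(g.astype(np.float32),q[:,0].reshape(1,-1),q[:,1].reshape(1,-1),1)[0];print(y,pr.astype(int).tolist())
```

```text
bolts [[ 0.3609 -0.2622  0.036 ]
 [ 0.4249 -0.2684  0.036 ]
 [ 0.4123 -0.3581  0.036 ]] C [ 0.3866 -0.3102  0.036 ] -7.982796123610026 0.09060353718992048 0.06427737865457614
yaw coupons -7.181423694215329
coupon in frame [ 2.04403950e-02  6.10147875e-04 -3.46944695e-17]
-0.03 [135, 138, 139, 137, 139, 133, 140, 135, 137, 139, 138, 139, 133, 140, 142, 131, 131, 136, 135, 119, 138, 137, 134, 136, 135, 137, 133, 138, 137, 136, 140]
-0.015 [133, 138, 139, 122, 72, 57, 57, 57, 57, 63, 131, 142, 135, 140, 143, 134, 132, 136, 143, 117, 138, 125, 86, 84, 87, 86, 88, 99, 134, 135, 142]
0 [134, 138, 131, 64, 58, 59, 57, 55, 55, 54, 69, 138, 142, 139, 144, 135, 132, 137, 140, 138, 126, 85, 84, 85, 84, 85, 84, 84, 93, 135, 139]
0.015 [136, 138, 139, 135, 139, 135, 133, 134, 137, 142, 137, 140, 130, 140, 143, 133, 133, 136, 140, 137, 135, 136, 133, 136, 136, 134, 134, 138, 136, 136, 138]
0.03 [137, 138, 137, 131, 80, 56, 55, 56, 57, 86, 135, 140, 129, 137, 142, 134, 133, 137, 139, 136, 135, 134, 96, 87, 85, 86, 84, 107, 137, 137, 138]
```

Run:
```python
from cab import *
r=R.from_euler("z",np.radians(-7.3)).as_matrix();need([.387,-.310,.062],np.c_[r[:,1],r[:,0],-r[:,2]])
```

```text
8.72 [ 0.3851 -0.3723  0.2966] [[0.13, 0.991, 0.014], [0.992, -0.13, -0.004], [-0.002, 0.014, -1.0]] F [-0.1  0.3  0.4] 0.0855 q [-0.77  0.29  0.21  1.49  0.01  0.93]
shift [ 0.0019  0.0623 -0.2346] turn [0.2  0.81 0.17]
```

```bash
python3 -m jog '[[[0.001,0.03,-0.02,0.2,0.8,0.2,100],[0.002,0.0623,-0.05,0.2,0.8,0.2,100],[0.002,0.0623,-0.08,0.2,0.8,0.2,100],[0.002,0.0623,-0.11,0.2,0.8,0.2,100],[0.002,0.0623,-0.14,0.2,0.8,0.2,100],[0.002,0.0623,-0.16,0.2,0.8,0.2,100],[0.002,0.0623,-0.16,0.2,0.8,0.2,100]]]'
python3 - <<'E'
from cab import *
r=R.from_euler("z",np.radians(-7.3)).as_matrix();need([.387,-.310,.062],np.c_[r[:,1],r[:,0],-r[:,2]])
m=bot.camera_model("wrist");g=cv2.cvtColor(bot.camera("wrist"),6).astype(np.float32)
hs=np.arange(-.03,.031,.002)
for y in (.03,.02):
    P=np.array([[.387,-.31,.08]+r@[x,y,0] for x in hs]);q=proj(m,P).astype(np.float32);print(cv2.remap(g,q[:,0].reshape(1,-1),q[:,1].reshape(1,-1),1)[0].astype(int).tolist())
E
```

```text
clock: 9.3
eef_pos: [0.3858, -0.3076, 0.1331]
tool_rot: [0.75, 0.662, -0.001, -0.003]
ft_force: [-0.9, 0.0, -0.5]
grip_width: 0.0518
9.3 [ 0.3858 -0.3076  0.1331] [[0.124, 0.992, -0.005], [0.992, -0.124, 0.004], [0.004, -0.006, -1.0]] F [-0.9  0.  -0.5] 0.0518 q [-0.67  0.31 -0.19  1.08  0.    1.02]
shift [ 0.0012 -0.0024 -0.0711] turn [-0.24 -0.29 -0.16]
[156, 145, 145, 146, 63, 61, 58, 57, 62, 60, 109, 150, 145, 149, 151, 142, 143, 146, 149, 141, 137, 90, 90, 92, 88, 89, 88, 144, 145, 149, 147]
[158, 145, 145, 148, 130, 51, 55, 55, 45, 69, 146, 148, 145, 150, 153, 142, 143, 147, 149, 140, 147, 93, 72, 90, 88, 71, 134, 143, 145, 148, 151]
```

```bash
python3 -m jog '[[[0.001,-0.002,-0.025,0,0,0,100],[0.001,-0.002,-0.045,0,0,0,100],[0.001,-0.002,-0.06,0,0,0,100],[0.001,-0.002,-0.071,0,0,0,100],[0.001,-0.002,-0.071,0,0,0,100],[0.001,-0.002,-0.071,0,0,0,255],[0.001,-0.002,-0.071,0,0,0,255],[0.001,-0.002,-0.071,0,0,0,255],[0.001,-0.002,-0.071,0,0,0,255],[0.001,-0.002,-0.071,0,0,0,255]]]'
python3 -c "from h import *;st()"
```

```text
clock: 10.18
eef_pos: [0.3883, -0.313, 0.0663]
tool_rot: [0.751, 0.661, -0.0, 0.001]
ft_force: [-2.0, 0.2, 6.8]
grip_width: 0.0127
10.18 [ 0.3883 -0.313   0.0663] [[0.127, 0.992, 0.001], [0.992, -0.127, -0.001], [-0.001, 0.001, -1.0]] F [-2.   0.2  6.8] 0.0127 q [-0.68  0.38 -0.28  0.91 -0.    1.02]
```

```bash
cat > fk.py <<'E'
import numpy as np
from scipy.optimize import least_squares,fsolve
d=np.array([(.15,-.4765,.2385,.2414,.0037),(.5263,-.1486,.4434,.38,.73),(.3858,-.3076,.1331,.31,-.19),(.3843,-.3723,.2957,.29,.21),(.3883,-.313,.0663,.38,-.28)])
r=np.hypot(d[:,0],d[:,1]);z=d[:,2];q2,q3=d[:,3],d[:,4]
A=np.r_[np.c_[np.sin(q2),np.cos(q2-q3),np.ones(5),np.zeros(5)],np.c_[np.cos(q2),-np.sin(q2-q3),np.zeros(5),np.ones(5)]]
x,res,_,_=np.linalg.lstsq(A,np.r_[r,z],rcond=None);a,b,c,e=x
if __name__=="__main__":
    print(x,(A@x-np.r_[r,z]).round(4))
    for P in [(.663,0,.10),(.663,0,.34),(.663,0,.37),(.683,-.17,.34),(.683,-.17,.37),(.663,0,.41),(.66,-.22,.37)]:
        R_=np.hypot(P[0],P[1]);s=fsolve(lambda q:[a*np.sin(q[0])+b*np.cos(q[0]-q[1])+c-R_,a*np.cos(q[0])-b*np.sin(q[0]-q[1])+e-P[2]],[.5,.5],full_output=1)
        q=s[0];print(P,q.round(2),"q4",round(1.571-q[0]+q[1],2),s[2])
E
python3 fk.py
```

```text
[ 0.49990398  0.39345488 -0.00249153 -0.15459205] [-0.0001  0.0057  0.0019 -0.0024 -0.005  -0.0003  0.0012 -0.0002 -0.0027
  0.0021]
(0.663, 0, 0.1) [0.64 0.26] q4 1.19 1
(0.663, 0, 0.34) [0.6 0.8] q4 1.78 1
(0.663, 0, 0.37) [0.62 0.92] q4 1.87 1
(0.683, -0.17, 0.34) [0.73 1.04] q4 1.88 1
(0.683, -0.17, 0.37) [0.78 1.22] q4 2.01 1
(0.663, 0, 0.41) [0.68 1.14] q4 2.03 1
(0.66, -0.22, 0.37) [0.74 1.14] q4 1.98 1
```

```bash
python3 -m jog '[[[0,0,0.006,0,0,0,255],[0,0,0.015,0,0,0,255],[0,0,0.025,0,0,0,255],[0,0,0.04,0,0,0,255],[0,0,0.06,0,0,0,255],[0,0,0.09,0,0,0,255],[0,0,0.12,0,0,0,255],[0,0,0.15,0,0,0,255],[0,0,0.15,0,0,0,255],[0,0,0.15,0,0,0,255]]]'
python3 -c "from h import *;st()"
```

```text
clock: 11.02
eef_pos: [0.3888, -0.3131, 0.2173]
tool_rot: [0.751, 0.661, 0.0, 0.002]
ft_force: [-0.0, -0.3, -4.9]
grip_width: 0.0126
11.02 [ 0.3888 -0.3131  0.2173] [[0.127, 0.992, 0.004], [0.992, -0.127, -0.003], [-0.002, 0.004, -1.0]] F [-0.  -0.3 -4.9] 0.0126 q [-0.68  0.25 -0.05  1.27  0.    1.02]
```

```bash
python3 -m jog '[[[0.03,0.011,0.03,0,0,2,255],[0.065,0.025,0.06,0,0,5,255],[0.1,0.04,0.09,0,0,8,255],[0.135,0.055,0.12,0,0,11,255],[0.17,0.07,0.133,0,0,13.7,255],[0.2,0.08,0.133,0,0,13.7,255],[0.23,0.095,0.133,0,0,13.7,255],[0.26,0.105,0.133,0,0,13.7,255],[0.281,0.113,0.133,0,0,13.7,255],[0.281,0.113,0.133,0,0,13.7,255]]]'
python3 -m jog '[[[0.004,0,0,0,0,0,255],[0.004,0,0,0,0,0,255]]]'
python3 - <<'E'
from cab import *
q=np.load("nest.npy");r=R.from_euler("z",.1125).as_matrix();need([q[0],q[1],.35],np.c_[r[:,1],r[:,0],-r[:,2]])
E
```

```text
clock: 11.85
eef_pos: [0.6728, -0.1959, 0.3397]
tool_rot: [0.665, 0.747, -0.001, -0.005]
ft_force: [0.2, -0.6, -5.8]
grip_width: 0.0128
clock: 12.02
eef_pos: [0.6731, -0.1988, 0.3438]
tool_rot: [0.666, 0.746, -0.001, -0.003]
ft_force: [-0.3, -0.6, -4.5]
grip_width: 0.0128
12.02 [ 0.6731 -0.1988  0.3438] [[-0.112, 0.994, -0.007], [0.994, 0.112, 0.002], [0.003, -0.006, -1.0]] F [-0.3 -0.6 -4.5] 0.0128 q [-0.29  0.76  1.11  1.93  0.    1.17]
shift [-0.0087  0.1977  0.0062] turn [-0.11 -0.38 -0.01]
```

```bash
cat > coup.py <<'E'
from cab import *
def coup(yaw,zp,roi=None):
    o=bot.get_obs();m=bot.camera_model("wrist");im=bot.camera("wrist");hsv=cv2.cvtColor(im,cv2.COLOR_BGR2HSV)
    r=R.from_euler("z",yaw).as_matrix();C=[]
    for ct in cv2.findContours(((hsv[...,0]<18)&(hsv[...,1]>110)).astype(np.uint8),0,2)[0]:
        if cv2.contourArea(ct)>80:
            (x,y),ra=cv2.minEnclosingCircle(ct);w=onz(m,x,y,zp);print(round(x),round(y),round(ra,1),cv2.contourArea(ct),w.round(4),"rel tcp in frame axes",((w-o["eef_pos"])@r).round(4))
    return im,m
E
python3 - <<'E'
from coup import *
im,m=coup(.1125,.3438-.0303)
cv2.imwrite("pics/w8.png",im)
E
```

```text
22 283 9.0 180.0 [ 0.5062 -0.2234  0.3135] rel tcp in frame axes [-0.1686 -0.0057 -0.0303]
8 264 9.2 182.5 [ 0.4998 -0.2125  0.3135] rel tcp in frame axes [-0.1738  0.0059 -0.0303]
360 272 17.5 855.0 [ 0.6927 -0.194   0.3135] rel tcp in frame axes [ 0.02    0.0026 -0.0303]
362 225 18.3 989.5 [ 0.6899 -0.1688  0.3135] rel tcp in frame axes [ 0.0201  0.0279 -0.0303]
```

The middle orange coupon shows the frame centred across the jaws, 2.7 mm off along the bar, with yaw correct. I'll move over the nest with that correction.

```bash
python3 -m jog '[[[-0.001,0.025,0.006,-0.1,-0.3,0,255],[-0.002,0.055,0.006,-0.1,-0.3,0,255],[-0.004,0.085,0.006,-0.1,-0.3,0,255],[-0.005,0.115,0.006,-0.1,-0.3,0,255],[-0.006,0.145,0.006,-0.1,-0.3,0,255],[-0.007,0.172,0.006,-0.1,-0.3,0,255],[-0.008,0.188,0.006,-0.1,-0.3,0,255],[-0.0083,0.195,0.006,-0.1,-0.3,0,255],[-0.0083,0.195,0.006,-0.1,-0.3,0,255],[-0.0083,0.195,0.006,-0.1,-0.3,0,255]]]'
python3 - <<'E'
from coup import *
r=R.from_euler("z",.1125).as_matrix();need([.6648,-.004,.126],np.c_[r[:,1],r[:,0],-r[:,2]]);coup(.1125,bot.get_obs()["eef_pos"][2]-.0303)
E
```

```text
clock: 12.9
eef_pos: [0.6642, -0.0054, 0.3539]
tool_rot: [0.667, 0.745, 0.001, 0.003]
ft_force: [0.6, -0.4, -3.7]
grip_width: 0.0129
12.9 [ 0.6642 -0.0054  0.3539] [[-0.111, 0.994, 0.005], [0.994, 0.111, -0.003], [-0.003, 0.004, -1.0]] F [ 0.6 -0.4 -3.7] 0.0129 q [-0.01  0.62  0.88  1.83 -0.    1.45]
shift [ 0.0006  0.0014 -0.2279] turn [0.15 0.26 0.08]
47 389 7.3 129.0 [ 0.5034 -0.1008  0.3236] rel tcp in frame axes [-0.1705 -0.0767 -0.0303]
35 373 7.6 129.0 [ 0.4974 -0.0897  0.3236] rel tcp in frame axes [-0.1752 -0.065  -0.0303]
22 358 7.8 137.5 [ 0.4904 -0.0798  0.3236] rel tcp in frame axes [-0.1811 -0.0544 -0.0303]
360 272 17.5 852.0 [ 0.6842 -0.0008  0.3236] rel tcp in frame axes [ 0.0203  0.0023 -0.0303]
362 225 18.3 982.5 [0.6814 0.0244 0.3236] rel tcp in frame axes [ 0.0204  0.0277 -0.0303]
```

Descending to about 15 mm above the sockets.

```bash
python3 -m jog '[[[0.0006,0.001,-0.02,0.1,0.2,0,255],[0.0006,0.001,-0.045,0.1,0.2,0,255],[0.0006,0.001,-0.07,0.1,0.2,0,255],[0.0006,0.001,-0.1,0.1,0.2,0,255],[0.0006,0.001,-0.13,0.1,0.2,0,255],[0.0006,0.001,-0.16,0.1,0.2,0,255],[0.0006,0.001,-0.185,0.1,0.2,0,255],[0.0006,0.001,-0.205,0.1,0.2,0,255],[0.0006,0.001,-0.22,0.1,0.2,0,255],[0.0006,0.001,-0.228,0.1,0.2,0,255]]]'
python3 -m jog '[[[0,0,0,0,0,0,255],[0,0,0,0,0,0,255],[0,0,0,0,0,0,255]]]'
python3 - <<'E'
from coup import *
r=R.from_euler("z",.1125).as_matrix();need([.6648,-.004,.0993],np.c_[r[:,1],r[:,0],-r[:,2]]);coup(.1125,bot.get_obs()["eef_pos"][2]-.0303)
E
```

```text
clock: 13.78
eef_pos: [0.6634, -0.0056, 0.1225]
tool_rot: [0.668, 0.745, -0.001, -0.001]
ft_force: [0.1, -0.4, -4.3]
grip_width: 0.0129
clock: 14.03
eef_pos: [0.6661, -0.004, 0.1275]
tool_rot: [0.667, 0.745, 0.001, 0.001]
ft_force: [-0.2, -0.8, -3.9]
grip_width: 0.0126
14.03 [ 0.6661 -0.004   0.1275] [[-0.11, 0.994, 0.004], [0.994, 0.11, 0.0], [-0.0, 0.004, -1.0]] F [-0.2 -0.8 -3.9] 0.0126 q [-0.01  0.63  0.31  1.25  0.    1.45]
shift [-0.0013  0.     -0.0282] turn [-0.01  0.22  0.1 ]
360 272 17.5 846.5 [0.6861 0.0007 0.0972] rel tcp in frame axes [ 0.0203  0.0025 -0.0303]
361 225 18.3 983.5 [0.6833 0.0259 0.0972] rel tcp in frame axes [ 0.0204  0.0278 -0.0303]
```

```bash
python3 -m jog '[[[-0.0007,0,-0.004,0,0.2,0,255],[-0.0007,0,-0.008,0,0.2,0,255],[-0.0007,0,-0.012,0,0.2,0,255],[-0.0007,0,-0.015,0,0.2,0,255],[-0.0007,0,-0.018,0,0.2,0,255],[-0.0007,0,-0.02,0,0.2,0,255],[-0.0007,0,-0.022,0,0.2,0,255],[-0.0007,0,-0.022,0,0.2,0,255]]]'; python3 -c "from h import *;st()"
```

```text
clock: 14.75
eef_pos: [0.664, -0.0032, 0.1032]
tool_rot: [0.666, 0.746, -0.001, -0.001]
ft_force: [0.4, -0.5, -4.7]
grip_width: 0.0129
14.75 [ 0.664  -0.0032  0.1032] [[-0.112, 0.994, -0.003], [0.994, 0.112, 0.0], [0.001, -0.003, -1.0]] F [ 0.4 -0.5 -4.7] 0.0129 q [-0.    0.65  0.28  1.2   0.    1.45]
```

```bash
python3 -m jog '[[[0,0,-0.001,0,0,0,255],[0,0,-0.002,0,0,0,255],[0,0,-0.003,0,0,0,255],[0,0,-0.004,0,0,0,255],[0,0,-0.004,0,0,0,255],[0,0,-0.004,0,0,0,255]]]'; python3 -m jog '[[[0,0,-0.001,0,0,0,255],[0,0,-0.002,0,0,0,255],[0,0,-0.002,0,0,0,255]]]';python3 -c "from h import *;st()"
```

```text
clock: 15.25
eef_pos: [0.6644, -0.0033, 0.1]
tool_rot: [0.667, 0.745, -0.001, -0.001]
ft_force: [-1.1, -0.4, -4.8]
grip_width: 0.0129
clock: 15.5
eef_pos: [0.6644, -0.0033, 0.0996]
tool_rot: [0.667, 0.745, -0.0, -0.0]
ft_force: [-2.9, -0.6, 4.3]
grip_width: 0.0129
15.5 [ 0.6644 -0.0033  0.0996] [[-0.111, 0.994, -0.001], [0.994, 0.111, 0.0], [0.0, -0.001, -1.0]] F [-2.9 -0.6  4.3] 0.0129 q [-0.01  0.65  0.27  1.19  0.    1.45]
```

Contact came at TCP z = 0.0996, against 0.0993 expected for fully home, so it's seated. I'll release with a small opening and rise.

```bash
python3 -m jog '[[[0,0,0.001,0,0,0,225],[0,0,0.001,0,0,0,200],[0,0,0.001,0,0,0,165],[0,0,0.001,0,0,0,165],[0,0,0.005,0,0,0,165],[0,0,0.015,0,0,0,165],[0,0,0.03,0,0,0,165],[0,0,0.05,0,0,0,165],[0,0,0.075,0,0,0,165],[0,0,0.1,0,0,0,165]]]'; python3 -m jog '[[[0,0,0.03,0,0,0,165],[0,0,0.06,0,0,0,165],[0,0,0.09,0,0,0,165],[0,0,0.12,0,0,0,165],[0,0,0.15,0,0,0,165],[0.01,-0.03,0.16,0,0,0,165],[0.01,-0.06,0.16,0,0,0,165],[0.01,-0.07,0.16,0,0,0,165],[0.01,-0.07,0.16,0,0,0,165],[0.01,-0.07,0.16,0,0,0,165]]]'
python3 - <<'E'
from coup import *
st();im,m=coup(.1125,.033+.036);cv2.imwrite("pics/w9.png",im)
n=np.load("nest.npy");r=R.from_euler("z",.1125).as_matrix()
print("expected mid coupon",(np.r_[n[:2],.069]+r@[.0204,0,0]).round(4))
# coupon spacing -> height consistency, hatch angle via side cam brightness around predicted edge
hs=cv2.cvtColor(im,6).astype(np.float32)
for x in(-.0525,):pass
S=bot.camera("side");cv2.imwrite("pics/s9.png",S);old=cv2.imread("pics/s5.png")
a=cv2.resize(S[120:345,150:350],None,fx=2.6,fy=2.6,interpolation=cv2.INTER_CUBIC)
print("hatch region diff",np.abs(a[70:240,300:340].astype(int)-old[70:240,300:340]).mean(), "pot/bottle diff",np.abs(a[440:,:].astype(int)-old[440:]).mean())
E
```

```text
clock: 16.33
eef_pos: [0.6637, -0.0033, 0.1995]
tool_rot: [0.667, 0.745, -0.001, -0.001]
ft_force: [0.4, -0.2, -0.4]
grip_width: 0.0297
clock: 17.17
eef_pos: [0.6739, -0.0735, 0.358]
tool_rot: [0.667, 0.745, -0.001, -0.001]
ft_force: [0.0, 0.0, 0.3]
grip_width: 0.03
17.17 [ 0.6739 -0.0735  0.358 ] [[-0.11, 0.994, -0.003], [0.994, 0.11, 0.001], [0.001, -0.003, -1.0]] F [0.  0.  0.3] 0.03 q [-0.11  0.68  1.    1.89  0.    1.35]
40 352 7.8 138.0 [ 0.2694 -0.3584  0.069 ] rel tcp in frame axes [-0.4339 -0.2377 -0.289 ]
26 336 7.9 146.0 [ 0.2526 -0.3316  0.069 ] rel tcp in frame axes [-0.4476 -0.2092 -0.289 ]
14 319 8.1 146.5 [ 0.2364 -0.305   0.069 ] rel tcp in frame axes [-0.4607 -0.1809 -0.289 ]
337 155 7.2 144.5 [ 0.6856 -0.0225  0.069 ] rel tcp in frame axes [ 0.0173  0.0493 -0.289 ]
337 134 7.4 147.0 [0.6829 0.0022 0.069 ] rel tcp in frame axes [ 0.0175  0.0742 -0.289 ]
337 112 7.8 155.0 [0.6796 0.0277 0.069 ] rel tcp in frame axes [ 0.017   0.0999 -0.289 ]
expected mid coupon [0.6847 0.0011 0.069 ]
hatch region diff 15.343333333333334 pot/bottle diff 1.858841732979664
```

Run:
```python
import cv2,numpy as np
S=cv2.imread("pics/s9.png");a=cv2.resize(S[120:345,150:350],None,fx=2.6,fy=2.6,interpolation=cv2.INTER_CUBIC);o=cv2.imread("pics/s5.png")
for y0,y1,x0,x1 in[(130,200,285,325),(200,330,300,325),(60,110,370,400)]:
    r=cv2.matchTemplate(a[y0-25:y1+25,x0-25:x1+25],o[y0:y1,x0:x1],cv2.TM_CCOEFF_NORMED);_,v,_,l=cv2.minMaxLoc(r);print("shift px(orig)",(l[0]-25)/2.6,(l[1]-25)/2.6,round(v,3))
S0=cv2.imread("pics/side0.png");
for n,(y0,y1,x0,x1) in{"pot":(325,395,190,285),"bottle":(280,350,130,175),"small frame":(225,260,360,395),"supply":(150,200,303,368)}.items():
    print(n,np.abs(S0[y0:y1,x0:x1].astype(int)-S[y0:y1,x0:x1]).mean().round(1))
```

```text
shift px(orig) 4.230769230769231 2.3076923076923075 0.94
shift px(orig) 3.4615384615384612 9.615384615384615 0.617
shift px(orig) 4.615384615384615 1.1538461538461537 0.968
pot 6.6
bottle 6.9
small frame 9.1
supply 8.6
```

Run:
```python
from cab import *
m=pickle.load(open("w6.pkl","rb"));M=bot.camera_model("wrist");D2=bot.camera_model("side")
for th in(1.05,1.13,1.18,1.23,1.3):
  a=np.radians(25)+th;q=[D(.03,0)+np.array([.19*np.cos(a),y,.19*np.sin(a)]) for y in(-.084,.084)]
  print(th,proj(m,W(p,q)).round(0).tolist(),proj(M,W(p,q)).round(0).tolist(),proj(D2,W(p,q)).round(1).tolist())
im=cv2.cvtColor(cv2.imread("pics/w9.png"),6)
for r in(40,60,100,140,180,200):
    g=im[r].astype(int);e=np.abs(np.diff(cv2.GaussianBlur(im[r:r+1],(5,1),0)[0].astype(int)));i=[k for k in np.argsort(-e) if 150<k<330][:8];print(r,sorted(i))
im=cv2.cvtColor(cv2.imread("pics/w6.png"),6)
for r in(60,100,140,200):
    e=np.abs(np.diff(cv2.GaussianBlur(im[r:r+1],(5,1),0)[0].astype(int)));i=[k for k in np.argsort(-e) if 240<k<345][:8];print("w6",r,sorted(i))
```

```text
1.05 [[325.0, 249.0], [326.0, 23.0]] [[207.0, 279.0], [179.0, -36.0]] [[293.2, 146.2], [259.8, 176.2]]
1.13 [[307.0, 250.0], [304.0, 23.0]] [[183.0, 280.0], [149.0, -35.0]] [[298.5, 147.0], [265.5, 177.2]]
1.18 [[296.0, 250.0], [291.0, 23.0]] [[168.0, 279.0], [131.0, -33.0]] [[301.9, 147.7], [269.2, 178.2]]
1.23 [[284.0, 250.0], [277.0, 23.0]] [[153.0, 279.0], [114.0, -32.0]] [[305.3, 148.7], [272.9, 179.2]]
1.3 [[268.0, 249.0], [259.0, 24.0]] [[134.0, 278.0], [91.0, -28.0]] [[310.1, 150.3], [278.0, 181.1]]
40 [np.int64(223), np.int64(224), np.int64(225), np.int64(226), np.int64(227), np.int64(300), np.int64(301), np.int64(305)]
60 [np.int64(186), np.int64(187), np.int64(205), np.int64(206), np.int64(207), np.int64(242), np.int64(243), np.int64(244)]
100 [np.int64(190), np.int64(244), np.int64(245), np.int64(246), np.int64(286), np.int64(311), np.int64(312), np.int64(314)]
140 [np.int64(246), np.int64(247), np.int64(248), np.int64(298), np.int64(299), np.int64(307), np.int64(308), np.int64(309)]
180 [np.int64(151), np.int64(197), np.int64(198), np.int64(247), np.int64(248), np.int64(249), np.int64(250), np.int64(251)]
200 [np.int64(151), np.int64(152), np.int64(153), np.int64(199), np.int64(249), np.int64(250), np.int64(251), np.int64(252)]
w6 60 [np.int64(281), np.int64(282), np.int64(283), np.int64(284), np.int64(305), np.int64(306), np.int64(308), np.int64(309)]
w6 100 [np.int64(283), np.int64(284), np.int64(306), np.int64(307), np.int64(308), np.int64(334), np.int64(335), np.int64(336)]
w6 140 [np.int64(264), np.int64(285), np.int64(307), np.int64(308), np.int64(334), np.int64(335), np.int64(336), np.int64(340)]
w6 200 [np.int64(286), np.int64(287), np.int64(307), np.int64(308), np.int64(309), np.int64(333), np.int64(334), np.int64(335)]
```

The side view suggests the hatch has leaned a little further, by about 0.06 rad. I'll go back to the w6 viewpoint for a direct comparison.

```bash
python3 -m jog '[[[-0.02,0,0.02,0,0,0,165],[-0.04,0,0.045,0,0,0,165],[-0.06,-0.001,0.065,0,0,0,165],[-0.078,-0.001,0.076,0,-2,0,165],[-0.078,-0.001,0.076,0,-2,0,165],[-0.078,-0.001,0.076,0,-2,0,165]]]'
python3 - <<'E'
from cab import *
st();M=bot.camera_model("wrist");im=bot.camera("wrist");cv2.imwrite("pics/w10.png",im);g=cv2.cvtColor(im,6)
for th in(1.05,1.13,1.18,1.23,1.3):
  a=np.radians(25)+th;q=[D(.03,0)+np.array([.19*np.cos(a),y,.19*np.sin(a)]) for y in(-.084,.084)]
  print(th,proj(M,W(p,q)).round(0).tolist())
print("front edge",proj(M,W(p,[D(0,-.12),D(0,.12)])).round(0).tolist())
for r in(40,60,80,180,200,220):
    e=np.abs(np.diff(cv2.GaussianBlur(g[r:r+1],(5,1),0)[0].astype(int)));i=[int(k) for k in range(200,360) if e[k]>6 ];print(r,i)
o=cv2.imread("pics/w6.png")
for y0,y1,x0,x1 in[(185,260,295,312),(20,100,297,310),(85,205,255,306)]:
    r=cv2.matchTemplate(im[max(0,y0-25):y1+25,x0-60:x1+60],o[y0:y1,x0:x1],5);_,v,_,l=cv2.minMaxLoc(r);print("w6->w10 patch now at",l[0]+x0-60-x0,l[1]+max(0,y0-25)-y0,round(v,3))
E
```

```text
clock: 17.77
eef_pos: [0.5949, -0.0728, 0.4361]
tool_rot: [0.666, 0.746, 0.012, 0.013]
ft_force: [0.2, 1.1, -0.8]
grip_width: 0.0302
17.77 [ 0.5949 -0.0728  0.4361] [[-0.113, 0.993, 0.035], [0.994, 0.113, 0.0], [-0.004, 0.035, -0.999]] F [ 0.2  1.1 -0.8] 0.0302 q [-0.12  0.47  0.86  1.92  0.    1.33]
1.05 [[326.0, 250.0], [326.0, 26.0]]
1.13 [[308.0, 251.0], [305.0, 26.0]]
1.18 [[297.0, 251.0], [292.0, 26.0]]
1.23 [[285.0, 251.0], [278.0, 26.0]]
1.3 [[270.0, 250.0], [260.0, 27.0]]
front edge [[290.0, 229.0], [285.0, 44.0]]
40 [282, 283, 284, 287, 288, 289, 290, 293, 294, 295, 296]
60 [282, 283, 284, 288, 289, 290, 291, 301, 302, 303, 304]
80 [283, 284, 285, 288, 289, 290, 291, 307, 308, 309]
180 [261, 262, 263, 264, 290, 291, 292, 293, 320, 321, 323, 324, 325]
200 [286, 287, 288, 291, 292, 293, 320, 321, 322]
220 [286, 287, 288, 289, 291, 292, 293, 294, 303, 304, 305]
w6->w10 patch now at 7 0 0.726
w6->w10 patch now at -17 -10 0.614
w6->w10 patch now at 0 1 0.75
```

The view confirms it: the hatch edge has gone from col 305 to col 287, about 1.21 rad, so it leans some 4.5° past upright. It was presumably brushed while placing. I'll nudge it back upright from the front with closed fingertips, clear of the ring.

Run:
```python
from cab import *
r=Rc;T=np.c_[r[:,1],r[:,0],-r[:,2]]
for x in(-.2,-.15,-.136): need(W(p,[x,-.065,.278]),T)
```

```text
17.82 [ 0.5959 -0.073   0.4348] [[-0.113, 0.993, 0.034], [0.994, 0.113, 0.0], [-0.003, 0.034, -0.999]] F [ 0.4 -0.4 -1. ] 0.0302 q [-0.12  0.48  0.86  1.92  0.    1.33]
shift [-0.0851 -0.0118 -0.1568] turn [-0.02  1.94  0.08]
17.82 [ 0.5959 -0.073   0.4348] [[-0.113, 0.993, 0.034], [0.994, 0.113, 0.0], [-0.003, 0.034, -0.999]] F [ 0.4 -0.4 -1. ] 0.0302 q [-0.12  0.48  0.86  1.92  0.    1.33]
shift [-0.0355 -0.0061 -0.1568] turn [-0.02  1.94  0.08]
17.82 [ 0.5959 -0.073   0.4348] [[-0.113, 0.993, 0.034], [0.994, 0.113, 0.0], [-0.003, 0.034, -0.999]] F [ 0.4 -0.4 -1. ] 0.0302 q [-0.12  0.48  0.86  1.92  0.    1.33]
shift [-0.0216 -0.0045 -0.1568] turn [-0.02  1.94  0.08]
```

```bash
python3 -m jog '[[[-0.03,-0.004,0,0,1,0,255],[-0.06,-0.008,0,0,2,0,255],[-0.095,-0.013,0,0,2,0,255],[-0.095,-0.013,-0.03,0,2,0,255],[-0.095,-0.013,-0.06,0,2,0,255],[-0.095,-0.013,-0.09,0,2,0,255],[-0.095,-0.013,-0.12,0,2,0,255],[-0.095,-0.013,-0.145,0,2,0,255],[-0.09,-0.012,-0.157,0,2,0,255],[-0.085,-0.012,-0.157,0,2,0,255]]]'
python3 -m jog '[[[0.01,0.001,0,0,0,0,255],[0.02,0.002,0,0,0,0,255],[0.03,0.003,0,0,0,0,255],[0.036,0.004,0,0,0,0,255],[0.041,0.005,0,0,0,0,255],[0.045,0.005,0,0,0,0,255],[0.045,0.005,0,0,0,0,255]]]'
python3 -c "
from cab import *
e=st()['eef_pos'];print((e-[p[0],p[1],0])@Rc)"
```

```text
clock: 18.65
eef_pos: [0.5101, -0.0853, 0.2721]
tool_rot: [0.666, 0.746, -0.003, -0.005]
ft_force: [-0.1, -0.0, 0.1]
grip_width: -0.0001
clock: 19.23
eef_pos: [0.5572, -0.0811, 0.2767]
tool_rot: [0.666, 0.746, -0.001, -0.001]
ft_force: [-1.3, -0.4, 0.1]
grip_width: -0.0
19.23 [ 0.5572 -0.0811  0.2767] [[-0.112, 0.994, -0.002], [0.994, 0.112, 0.0], [0.0, -0.002, -1.0]] F [-1.3 -0.4  0.1] -0.0 q [-0.14  0.36  0.27  1.48 -0.    1.31]
[-0.15340425 -0.06656492  0.27672865]
```

```bash
python3 -m jog '[[[0.003,0,0,0,0,0,255],[0.006,0.001,0,0,0,0,255],[0.008,0.001,0,0,0,0,255],[0.008,0.001,0,0,0,0,255]]]'; python3 -m jog '[[[0.003,0,0,0,0,0,255],[0.006,0,0,0,0,0,255],[0.008,0.001,0,0,0,0,255],[0.008,0.001,0,0,0,0,255],[0.008,0.001,0,0,0,0,255]]]'
python3 - <<'E'
from cab import *
e=st()['eef_pos'];print((e-[p[0],p[1],0])@Rc)
S=bot.camera("side");a=cv2.resize(S[120:345,150:350],None,fx=2.6,fy=2.6,interpolation=cv2.INTER_CUBIC);o=cv2.imread("pics/s5.png")
for y0,y1,x0,x1 in[(130,200,285,325)]:
    r=cv2.matchTemplate(a[y0-25:y1+25,x0-25:x1+25],o[y0:y1,x0:x1],cv2.TM_CCOEFF_NORMED);_,v,_,l=cv2.minMaxLoc(r);print("shift px",(l[0]-25)/2.6,(l[1]-25)/2.6,round(v,3))
E
```

```text
clock: 19.57
eef_pos: [0.5644, -0.0803, 0.2771]
tool_rot: [0.667, 0.745, -0.001, -0.001]
ft_force: [-0.5, 0.5, 0.4]
grip_width: -0.0001
clock: 19.98
eef_pos: [0.5728, -0.0792, 0.2768]
tool_rot: [0.666, 0.746, -0.0, -0.001]
ft_force: [-0.5, 0.2, -0.3]
grip_width: 0.0001
19.98 [ 0.5728 -0.0792  0.2768] [[-0.112, 0.994, -0.002], [0.994, 0.112, 0.0], [0.001, -0.002, -1.0]] F [-0.5  0.2 -0.3] 0.0001 q [-0.14  0.39  0.31  1.49  0.    1.32]
[-0.13773212 -0.06649567  0.27682212]
shift px 0.0 0.0 0.99
```

```bash
python3 -m jog '[[[-0.01,-0.001,0,0,0,0,255],[-0.03,-0.003,0,0,0,0,255],[-0.06,-0.006,0,0,0,0,255],[-0.09,-0.01,0.02,0,0,0,255],[-0.12,-0.03,0.05,0,0,0,255],[-0.14,-0.06,0.07,0,0,0,255],[-0.16,-0.09,0.09,0,0,0,255],[-0.18,-0.12,0.1,0,0,0,255],[-0.2,-0.15,0.1,0,0,0,255],[-0.2,-0.15,0.1,0,0,0,255]]]'
python3 - <<'E'
from cab import *
def chk():
    S=bot.camera("side");a=cv2.resize(S[120:345,150:350],None,fx=2.6,fy=2.6,interpolation=cv2.INTER_CUBIC);o=cv2.imread("pics/s5.png")
    for y0,y1,x0,x1 in[(130,200,285,325),(60,110,370,400),(400,445,300,345)]:
        r=cv2.matchTemplate(a[y0-25:y1+25,x0-25:x1+25],o[y0:y1,x0:x1],cv2.TM_CCOEFF_NORMED);_,v,_,l=cv2.minMaxLoc(r);print("shift px",(l[0]-25)/2.6,(l[1]-25)/2.6,round(v,3))
    return S
chk()
for _ in range(10): bot.camera("scene")
S=chk();st();cv2.imwrite("pics/s11.png",S);cv2.imwrite("pics/sc11.png",bot.camera("scene"))
# frame coupons in scene view: orange blobs near nest
m=bot.camera_model("scene");im=cv2.imread("pics/sc11.png");h=cv2.cvtColor(im,40);n=np.load("nest.npy");r=R.from_euler("z",.1125).as_matrix()
print("expected crossbar ends px",proj(m,np.array([np.r_[n[:2],.033+.08]+r@[0,y,0] for y in(-.039,.039)])).round(0).tolist())
for ct in cv2.findContours(((h[...,0]<18)&(h[...,1]>110)).astype(np.uint8)[:330],0,2)[0]:
    M=cv2.moments(ct)
    if M["m00"]>6:print("orange",round(M["m10"]/M["m00"]),round(M["m01"]/M["m00"]),M["m00"])
E
```

```text
clock: 20.87
eef_pos: [0.3697, -0.2336, 0.3784]
tool_rot: [0.669, 0.743, -0.002, 0.001]
ft_force: [-0.6, 0.9, -1.3]
grip_width: -0.0001
shift px 0.0 0.0 0.991
shift px 0.0 0.0 0.995
shift px 0.0 0.0 0.992
shift px 0.0 0.0 0.991
shift px 0.0 0.0 0.994
shift px 0.0 0.0 0.991
21.47 [ 0.3727 -0.2287  0.3768] [[-0.113, 0.994, -0.003], [0.994, 0.113, 0.0], [0.001, -0.003, -1.0]] F [-0.6  0.1 -0.1] 0.0003 q [-0.55  0.1   0.19  1.66 -0.    0.91]
expected crossbar ends px [[260.0, 263.0], [287.0, 273.0]]
orange 283 174 10.5
orange 274 174 14.0
orange 264 173 17.0
```

```bash
python3 -c "
from workcell import bot
print(bot.job_done())"
```

```text
the job is handed in; nothing more can be done
None
```

The job is handed in at about 21.5 s of the 72 s allowed. The ring pull is up, the hatch stands open, and the middle-sized frame is in the four sockets in the well.

**What I did**
- I gripped the ring bar, swung it square to the hatch and lifted the hatch upright.
- I then picked up the middle-sized frame by its crossbar and lowered it into the sockets until light contact. After that I let go and pulled the gripper clear.

**Last checks**
- **Frame:** contact came at TCP height 99.6 mm, against 99.3 mm predicted for fully home. In the wrist view afterwards its coupons (the discs on its deck plate) were within about 2 mm of where they should be. I could not view that last picture by eye because the 12-picture limit was used up, so this check rests on measured numbers.
- **Hatch:** after the frame was placed it measured about 1.21 rad, some 4.5° past upright towards the robot. It had probably been brushed during the placing. I nudged it back from the front with closed fingertips. The side camera then matched the picture taken when I first opened it, about 1.15 rad, and it held still over the next 0.6 s.
- **One unexplained reading:** the force sensor showed only about 1 N at the end of each nudge step, less than I expected from a stiff hinge. It read at the end of each step only, so a brief peak would not show.
- **Pot, bottle and power supply:** I never touched them. A check of those areas in the side view just after placing showed only small brightness differences, about the same in all three.

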